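# Clear the pile on the wardrobe shelf

### The job

Take apart the pile on the wardrobe shelf and put everything in its own place: the glass jar in the middle of the small round coaster, the orange case flat inside the little rimmed tray, the travel mug in the middle of the large round coaster, and the wooden box in the middle of the rectangular mat, lying straight along it (the mug is standing on that mat now, so move it off first). Keep the jar and the mug upright, set the jar down gently, and leave the umbrella handle where it lies.

Things in the scene. Friction and masses are not known exactly. Their poses are not given: they have to be found in the camera images.
- jar: Clear glass jar with a steel twist cap, upright and round: 42 mm diameter, 62 mm tall (glass to 47 mm, cap of 41 mm diameter above), about 0.12 kg. Starts on top of the case, as the top of the pile. Origin: centre of its underside; z up along its axis.
- case: Orange silicone-covered hard case, a rounded block 46 mm (its x) by 96 mm (its y) by 30 mm tall, with a small tab 6 mm long at the +y end; about 0.09 kg. Starts on top of the box, under the jar, turned up to 0.15 rad from it. Origin: centre of its underside; z up. Either way round will do at the end.
- box: Dark wooden watch box, closed for good (the lid does not open), 60 mm (its x) by 140 mm (its y) by 42 mm tall, about 0.30 kg; brass clasp and hinges on the long sides stand out under 1 mm. Bottom of the pile, on the shelf. Origin: centre of its underside; z up. Either way round will do at the end.
- mug: Silver aluminium travel mug without handle, black lid, upright and round: 60 mm diameter from 30 to 132 mm height (52 mm at the foot), 58 mm to 54 mm at the lid, 150 mm tall in all, about 0.25 kg. Starts standing on the rectangular mat. Origin: centre of its underside; z up along its axis.
- small_coaster: Small round white ceramic coaster, fixed: 66 mm diameter, 5 mm thick, flat top. Place of the jar. Origin: centre of its underside, on the shelf; top 5 mm above it.
- large_coaster: Large round white ceramic coaster, fixed: 100 mm diameter, 5 mm thick, flat top. Place of the travel mug. Origin: centre of its underside, on the shelf; top 5 mm above it.
- tray: Little aluminium tray, fixed: outside 78 mm (its x) by 128 mm (its y), walls 5 mm thick and 10 mm high above the shelf, inside 68 by 118 mm, floor 5 mm above the shelf. Place of the case, long side along the tray's long side. Origin: centre of its underside; z up.
- mat: Dark rectangular rubber mat, fixed: 90 mm (its x) by 170 mm (its y), 4 mm thick. Place of the box, long side along the mat's long side. Origin: centre of its underside; top 4 mm above it.
- umbrella_handle: Black plastic umbrella handle with a crook, lying flat beyond the middle, to be left alone: 165 mm along its y, 24 mm thick, crook to its +x side. Origin: under its shaft. Unlisted bystanders: a comb and a padlock, under 15 mm tall, near x 0.35, |y| under 0.16; others, up to 150 mm tall, only at x above 0.7 or |y| above 0.5.
Mind the look-alikes: they are no part of the job. What is shaped like the case but green is not meant.

How it is judged:
By the outcome, as a careful person would: the job done as asked, in the order asked, and still so for the second after the job is handed in, with the robot touching nothing.
It also fails if it takes over 120 s, if anything falls off the work surface, if the arm or the gripper's body presses on something with over 40 N, if the wrist force passes 120 N, or if a joint passes its speed limit or range.

### The arm

A 6-joint arm with a two-finger parallel gripper is mounted at the origin on the work surface. World frame = base frame: x ahead of the robot, y to its left, z up, the work surface at z = 0. Lengths are in m, angles in rad, forces in N, time in s.
With the tool pointing down it reaches from about 0.35 to 0.925 m from the base axis. Payload 6.4 kg.
Tool frame: the origin (TCP) lies between the finger pads; the fingertips stand 8 mm ahead of it and the grasp point (between the pads) lies 11 mm behind it (manip.finger_overhang is the distance from the TCP to the fingertips, in m); z points along the fingers, y is the line along which they close (so a half turn about z gives the same grasp; the last joint's range is limited). The gripper opens to 94 mm and grips with 3 to 60 N. Pads are 16 mm wide; open, the fingers measure 119 mm over their backs; the gripper's body (75 mm by 177 mm) begins 78 mm behind the grasp point.
Start: joints at [-0.174, 0.245, 1.558, -0, 1.339, -0.174], TCP at [0.65, 0, 0.213] pointing down, gripper open.
Joint ranges: [-3.13, 3.13], [-1.02, 2.26], [0.13, 2.54], [-0.95, 4.09], [0.21, 2.88], [-2.74, 2.74]. Speed limits (rad/s): [2.57, 2.57, 3.14, 3.14, 3.14, 3.14].

### API

Orientations are given as a 3x3 rotation matrix whose columns are the frame's x, y, z axes.
In Python, from bench import manip gives the robot as it stands.
- The arm moves only by the tool drive_tool, never from a script. Its argument "motion" is text: rows parted by semicolons, each of 5 numbers parted by spaces: the finger opening in mm, from 0 to 94, then the shift along the tool's x, y, z in units of 50 mm (1.0 is 50 mm), then the turn about the tool's z in units of 6 degrees (1.0 is 6 degrees). In form: gripper dx dy dz twist; .... A call has 1 to 20 rows; each row is the pose to reach, as a shift and turn from the pose commanded when the call began, along the tool's axes at that moment; what a row does not reach only later rows make up. A row lasts 1/8 s, in which the tool goes at most 62.5 mm and 10.7 degrees, less where a joint would pass 70% of its speed; a pose out of reach is approached as far as the arm can. A call with a gripper value outside its range is refused whole. The fingers move at their own pace and stop on an object; "newtons" is the grip in N (left out, the last holds). Time passes only in rows, so rows that repeat a pose let the fingers close. It gives the time, the measured TCP pose, the force, the opening and the grip force at its end, in the units of the state.
- manip.state(): the state, without advancing time (a new reading comes with each control period).
- manip.snapshot(name): name is "scene" or "side" or "wrist"; returns the picture (480x640x3 uint8, red, green, blue); there is no depth.
- manip.camera_params(name): a dict with "vfov" (degrees; the focal length in pixels is half the picture's height over the tangent of half this angle, whatever the lens; pixels are square), "cx", "cy" (the principal point, pixels), "position" and "rotation" of the camera in the world; the wrist camera has in their place "tool_from_camera" (4x4, takes a point from camera to tool coordinates, whose origin is the TCP and whose axes are the flange's). Camera axes: x right, y up, looking along -z (the intrinsics and any distortion apply to the point x, -y, -z); pixel columns grow to the right and rows downward; lengths in m; the calibration is good to about 2 mm. A picture is of the moment at which its call begins: read the wrist's pose just before it. camera_params takes no time and is no camera call.
- manip.sign_off(): hands the job in; it is judged then, once.
The state is a dict: "clock": time; "joint_positions": joint angles; "joint_velocities": joint speeds; "tau": joint torques, N m; "eef_pos": TCP position; "tcp_rot": TCP orientation; "contact_force": force on the tool from outside, world axes, zero at the start; "moment": the same for the moment, N m; "width": opening from 0.0 (shut) to 1.0 (fully open); "finger_force": force on a finger pad.
Only numpy, scipy, OpenCV 4.12 (cv2) and the standard library are available. Lean on these libraries where they do the work, as an engineer would, in place of code of your own. Each camera call takes 0.05 s, during which the arm holds its last target. There are 200 camera calls.

## Working session

There is one attempt and no reset: what is moved stays moved. The work goes in short steps, Python scripts to look and compute and a tool call to move; the robot and the scene stay as the last step left them, time stands still between calls to the robot, and variables do not carry over. Pictures are saved under pics/ and viewed, at most 14 in all, crops included, and the job is handed in when it is done.

Besides the shell and the picture viewer there is one more tool, called after ">>>" by a JSON object that holds its "method" and its "body", one argument or row to a line. drive_tool: Moves the arm, as the interface text tells. Its arguments: {"type":"object","properties":{"motion":{"type":"string"},"newtons":{"type":"number"}},"required":["motion"]}

```bash
ls; mkdir -p pics
python3 - <<'E'
from bench import manip
import cv2
for n in ("scene","side","wrist"):
    p=manip.camera_params(n); print(n,p)
    cv2.imwrite(f"pics/{n}0.png",manip.snapshot(n)[:,:,::-1])
print(manip.state()); print(manip.finger_overhang)
E
```

```text
pics
scene {'vfov': 44.91523960586613, 'cx': 322.8389830919278, 'cy': 236.67122763550353, 'position': array([1.15614521, 0.72044343, 0.70940032]), 'rotation': array([[-0.7864422 , -0.32744538,  0.5237253 ],
       [ 0.61756962, -0.43166934,  0.65747193],
       [ 0.01079001,  0.84050051,  0.5417033 ]])}
side {'vfov': 55.67546903741383, 'cx': 319.3053440947688, 'cy': 231.46012298773402, 'position': array([0.51519761, 0.69739422, 0.55910839]), 'rotation': array([[-0.99980708, -0.01264318, -0.01503171],
       [-0.00551404, -0.55384889,  0.83259894],
       [-0.018852  ,  0.8325212 ,  0.55367233]])}
wrist {'vfov': 63.503141156834054, 'cx': 312.836494599159, 'cy': 240.42690467692344, 'tool_from_camera': array([[-3.28767544e-04,  9.70889184e-01,  2.39528879e-01,
         6.95692320e-02],
       [ 9.99999707e-01,  4.84846722e-04, -5.92684240e-04,
        -1.18283464e-03],
       [-6.91565510e-04,  2.39528614e-01, -9.70889059e-01,
        -1.70322457e-01],
       [ 0.00000000e+00,  0.00000000e+00,  0.00000000e+00,
         1.00000000e+00]])}
{'clock': 0.15, 'joint_positions': array([-1.74103170e-01,  2.45632721e-01,  1.55867420e+00, -4.11727117e-05,
        1.33868663e+00, -1.74120841e-01]), 'joint_velocities': array([-0.00047518, -0.0028701 , -0.0041033 , -0.00196294,  0.00187961,
        0.00077813]), 'tau': array([ 8.87750393e-04, -4.16263855e+01, -3.14982533e+01,  6.85620052e-02,
        3.16100603e-02, -6.42144232e-05]), 'eef_pos': array([6.49577960e-01, 6.70126326e-05, 2.12644019e-01]), 'tcp_rot': array([[-2.70286471e-05,  9.99999038e-01, -1.38665738e-03],
       [ 9.99999979e-01,  2.73104514e-05,  2.03207067e-04],
       [ 2.03244742e-04, -1.38665186e-03, -9.99999018e-01]]), 'contact_force': array([ 0.07861069,  0.10403044, -0.04450884]), 'moment': array([-0.04307934, -0.01110715,  0.00920517]), 'finger_force': 0.0, 'width': 1.000923203209744}
0.008
```

View pics/scene0.png

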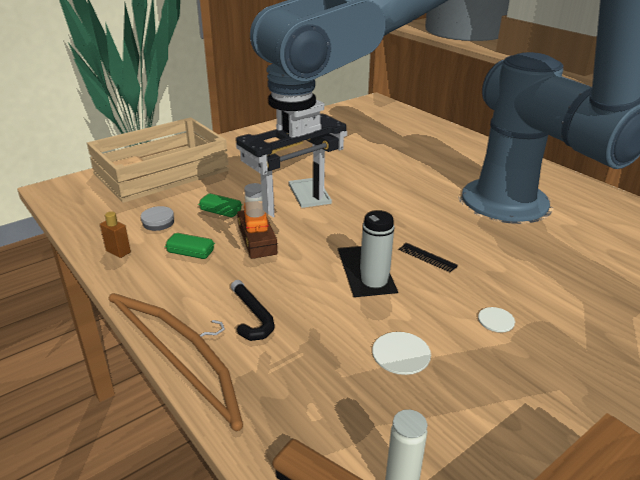

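View pics/side0.png

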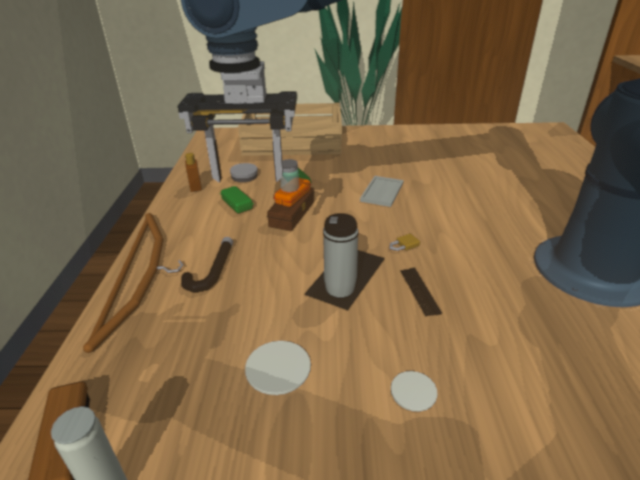

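View pics/wrist0.png

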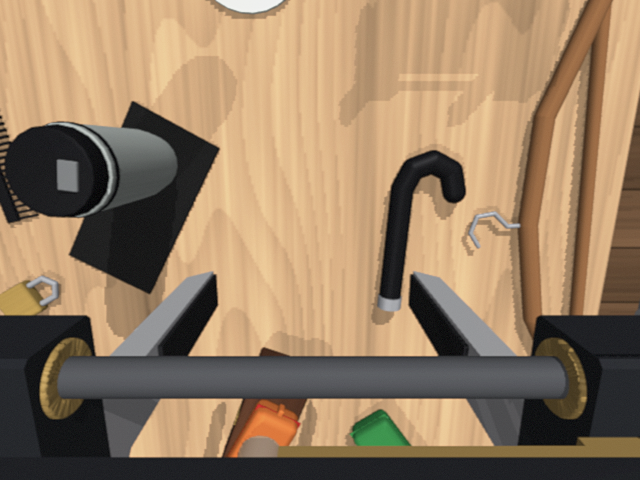

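Scene picture: the pile (jar 253,190 / orange case 257,223 / box 258,242), mug (377,250) on the mat, tray (311,192), large coaster (401,352), small coaster (496,320), umbrella handle (255,310). Look-alikes: green cases (220,205) and (190,245) for the orange case. The round grey tin (157,218) and the bottle (115,237) could be taken for the jar. The white cylinder (407,450) could be taken for the mug, the wooden block (315,465) for the box, and the comb for the mat. By description I choose the orange case, the clear jar with steel cap on it, and the silver mug with the black lid.

```bash
cat > h.py <<'E'
import numpy as np, cv2
from bench import manip
def cam(n, st=None):
    p=manip.camera_params(n); f=240/np.tan(np.radians(p['vfov'])/2)
    if n=='wrist':
        st=st or manip.state(); T=np.eye(4); T[:3,:3]=st['tcp_rot']; T[:3,3]=st['eef_pos']
        T=T@p['tool_from_camera']; R,t=T[:3,:3],T[:3,3]
    else: R,t=p['rotation'],p['position']
    return f,p['cx'],p['cy'],R,t
def ray(c,uv,z):
    f,cx,cy,R,t=c; uv=np.atleast_2d(np.asarray(uv,float))
    d=np.c_[(uv[:,0]-cx)/f,-(uv[:,1]-cy)/f,-np.ones(len(uv))]@R.T
    return t+d*((z-t[2])/d[:,2])[:,None]
def proj(c,P):
    f,cx,cy,R,t=c; q=(np.atleast_2d(P)-t)@R
    return np.c_[cx-f*q[:,0]/q[:,2],cy+f*q[:,1]/q[:,2]]
def snap(n,name):
    st=manip.state(); im=manip.snapshot(n)[:,:,::-1].copy(); cv2.imwrite(f'pics/{name}.png',im)
    return im,cam(n,st)
def rect(c,mask,z):
    "rectangle fit of mask's largest blob, on plane z"
    cs,_=cv2.findContours(mask.astype(np.uint8),cv2.RETR_EXTERNAL,cv2.CHAIN_APPROX_NONE)
    k=max(cs,key=cv2.contourArea)[:,0,:]
    P=ray(c,k,z)[:,:2]*1000
    return cv2.minAreaRect(P.astype(np.float32)), cv2.minEnclosingCircle(P.astype(np.float32))
E
python3 - <<'E'
from h import *
np.set_printoptions(precision=4,suppress=True)
S=cam('side');C=cam('scene');W=cam('wrist')
for n,c,L in (('side',S,dict(lc=(278,367,.005),sc=(414,391,.005),tray=(382,191,.01),mugtop=(341,221,.15),jartop=(289,164,.134),hand=(229,241,.02),mat1=(384,257,.004),mat2=(307,292,.004),mat3=(350,304,.004))),
 ('scene',C,dict(lc=(401,352,.005),sc=(496,320,.005),tray=(311,192,.01),mugtop=(378,220,.15),jartop=(253,188,.134),mat1=(355,295,.004),mat2=(397,293,.004),mat3=(339,249,.004)))
 ,('wrist',W,dict(mA=(133,101,.004),mB=(219,149,.004),mC=(150,293,.004),mD=(70,254,.004),hand=(390,300,.012)))):
  for k,(u,v,z) in L.items(): print(n,k,ray(c,(u,v),z)[0,:2])
E
```

```text
side lc [0.5911 0.2356]
side sc [0.3921 0.2806]
side tray [ 0.374  -0.3078]
side mugtop [0.49   0.0513]
side jartop [ 0.5943 -0.2091]
side hand [ 0.7185 -0.0816]
side mat1 [ 0.3987 -0.041 ]
side mat2 [0.5518 0.0632]
side mat3 [0.4745 0.0965]
scene lc [0.5938 0.2338]
scene sc [0.396  0.2808]
scene tray [ 0.3752 -0.3102]
scene mugtop [0.4979 0.0585]
scene jartop [ 0.6002 -0.2146]
scene mat1 [0.5535 0.0665]
scene mat2 [0.4842 0.1116]
scene mat3 [ 0.4767 -0.0756]
wrist mA [0.4821 0.109 ]
wrist mB [0.5591 0.0658]
wrist mC [ 0.4787 -0.0802]
wrist mD [ 0.4017 -0.038 ]
wrist hand [ 0.7273 -0.0847]
```

>>> {"method": "drive_tool", "body": {
  "motion": "94 -1 -0.2 -0.3 0; 94 -2 -0.4 -0.5 0; 94 -3 -0.6 -0.7 0; 94 -4 -0.8 -0.8 0; 94 -5 -1 -0.8 0; 94 -6 -1 -0.8 0; 94 -6 -1 -0.8 0; 94 -6 -1 -0.8 0"
}}

```text
clock: 1.15
eef_pos: [0.5999, -0.2994, 0.2529]
tcp_rot: [[0.0, 1.0, -0.001], [1.0, -0.0, 0.001], [0.001, -0.001, -1.0]]
contact_force: [-0.5, -0.1, -0.4]
width: 0.999
finger_force: 0.0
```

Run:
```python
from h import *
im,c=snap('wrist','w1'); print(c[4],manip.state()['eef_pos'])
cv2.imwrite('pics/w1c.png',cv2.resize(im[0:420],(800,525)))
```

```text
[ 0.59879534 -0.23003803  0.42331823] [ 0.60006211 -0.298921    0.25317061]
```

View pics/w1c.png

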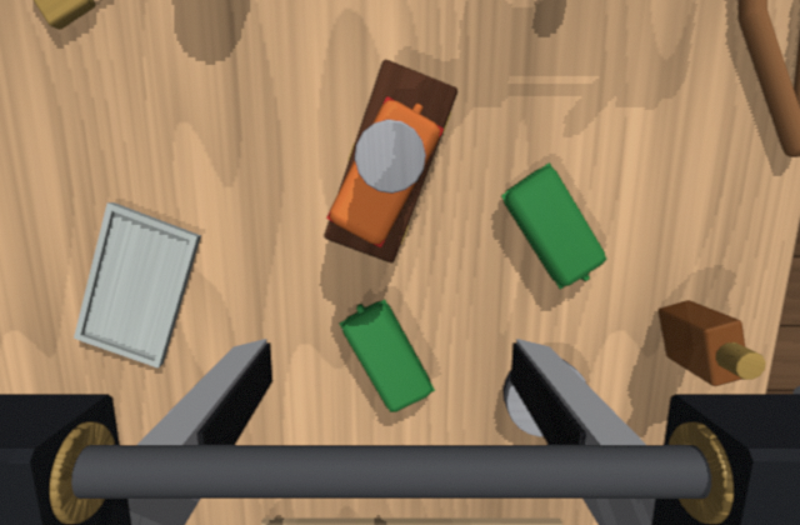

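The close crop shows the chosen pile: steel cap (390,156), orange case (385,175), box (390,160) and tray (138,285). The green cases (555,225) and (387,355) are left out.

Run:
```python
from h import *
np.set_printoptions(precision=4,suppress=True)
im=cv2.imread('pics/w1.png'); c=cam('wrist')
hsv=cv2.cvtColor(im,cv2.COLOR_BGR2HSV); h,s,v=cv2.split(hsv)
org=(h<14)&(s>190)&(v>150); org[300:]=0
# exclude tab via opening
o2=cv2.morphologyEx(cv2.morphologyEx(org.astype(np.uint8),cv2.MORPH_CLOSE,np.ones((3,3))),cv2.MORPH_OPEN,np.ones((11,11)))
ys,xs=np.nonzero(org); print('org',xs.min(),xs.max(),ys.min(),ys.max())
print('case',rect(c,org,.07)[0])
g=(s<60)&(v>90)&(v<200); g[:, :240]=0; g[:,370:]=0; g[220:]=0
print('jar',rect(c,g,.134)[1])
t=(s<60)&(v>70); t[:,180:]=0;t[320:]=0
print('tray',rect(c,t,.01)[0])
k=ray(c,np.array([(385,60),(457,92),(391,262),(325,235)])/1.25,.042)[:,:2]
print('box',k.mean(0),cv2.minAreaRect((k*1000).astype(np.float32)),k)
k=ray(c,np.array([(111,203),(200,236),(159,368),(78,340)])/1.25,.01)[:,:2]; print('tray2',k.mean(0),cv2.minAreaRect((k*1000).astype(np.float32)))
```

```text
org 263 353 78 188
case ((632.5941162109375, -194.25204467773438), (1.8908618688583374, 4.464421272277832), 28.889062881469727)
jar ((597.9561157226562, -215.58216857910156), 20.394323348999023)
tray ((375.4441833496094, -319.9132995605469), (131.05535888671875, 80.96286010742188), 68.62886810302734)
box [ 0.597  -0.2181] ((596.7825927734375, -218.08450317382812), (136.0170135498047, 56.92438507080078), 69.00450897216797) [[ 0.5946 -0.1444]
 [ 0.6473 -0.1659]
 [ 0.599  -0.2918]
 [ 0.5472 -0.2704]]
tray2 [ 0.3769 -0.3211] ((377.4898681640625, -321.29864501953125), (129.1636199951172, 76.98506164550781), 69.05351257324219)
```

>>> {"method": "drive_tool", "body": {
  "motion": "94 0.6 -0.04 0.1 0; 94 1.3 -0.04 0.4 0; 94 1.67 -0.04 1.2 0; 94 1.67 -0.04 2.0 0; 94 1.67 -0.04 2.8 0; 94 1.67 -0.04 3.18 0; 94 1.67 -0.04 3.18 0; 60 1.67 -0.04 3.18 0; 30 1.67 -0.04 3.18 0; 30 1.67 -0.04 3.18 0; 30 1.67 -0.04 3.18 0; 30 1.67 -0.04 3.18 0; 30 1.67 -0.04 3.18 0; 30 1.67 -0.04 3.18 0",
  "newtons": 15
}}

```text
clock: 2.95
eef_pos: [0.5981, -0.2165, 0.0945]
tcp_rot: [[-0.0, 1.0, 0.0], [1.0, 0.0, -0.0], [-0.0, 0.0, -1.0]]
contact_force: [0.8, -0.2, 0.1]
width: 0.442
finger_force: 15.0
```

>>> {"method": "drive_tool", "body": {
  "motion": "30 0 0 -0.5 0; 30 0 0 -1.3 0; 30 0 0 -2.2 0; 30 0.3 -0.2 -3 0; 30 1 -0.6 -3.2 0; 30 2 -1.2 -3.2 0; 30 3 -1.8 -3.2 0; 30 4 -2.3 -3.2 0; 30 5 -2.8 -3.2 0; 30 6 -3.3 -3.2 0; 30 7 -3.7 -3.2 0; 30 7.8 -4 -3.2 0; 30 8 -4 -3.2 0; 30 8 -4 -3.2 0; 30 8 -4 -3.2 0"
}}

```text
clock: 4.82
eef_pos: [0.3984, 0.1826, 0.2543]
tcp_rot: [[0.001, 1.0, -0.0], [1.0, -0.001, -0.0], [-0.0, -0.0, -1.0]]
contact_force: [-0.0, -0.1, -1.4]
width: 0.441
finger_force: 15.0
```

Run:
```python
from h import *
print(manip.state()['eef_pos'],manip.state()['width'])
im,c=snap('wrist','w2')
```

```text
[0.39841591 0.18259745 0.25426844] 0.4411267796662284
```

View pics/w2.png

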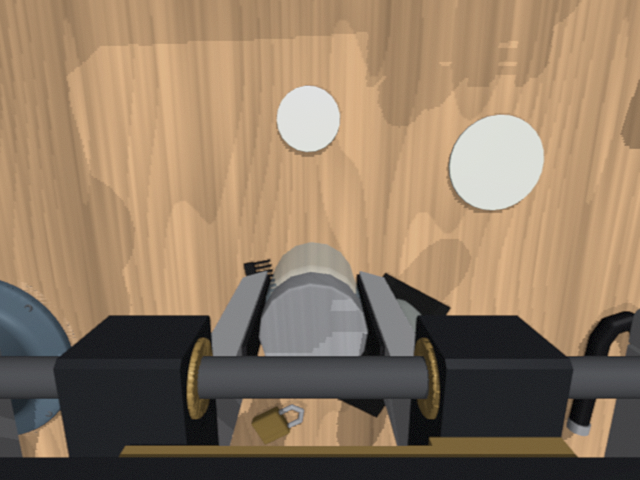

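The jar is held upright in the fingers (312,310), with the small coaster at (308,119) and the large coaster at (496,163).

Run:
```python
from h import *
im=cv2.imread('pics/w2.png'); c=cam('wrist')
h,s,v=cv2.split(cv2.cvtColor(im,cv2.COLOR_BGR2HSV)); m=(s<35)&(v>190)
for sl in ((60,170,260,360),(90,230,430,570)):
    k=np.zeros_like(m); a,b,d,e=sl; k[a:b,d:e]=m[a:b,d:e]
    print(rect(c,k,.005)[1],rect(c,k,.005)[0][0])
```

```text
((392.6244812011719, 278.039794921875), 32.53135299682617) (392.6189270019531, 278.27545166015625)
((592.6067504882812, 232.71937561035156), 49.55340576171875) (592.3563232421875, 232.4834747314453)
```

>>> {"method": "drive_tool", "body": {
  "motion": "30 0.6 -0.05 0.3 0; 30 1.3 -0.11 1 0; 30 1.8 -0.11 2 0; 30 1.91 -0.11 3 0; 30 1.91 -0.11 3.8 0; 30 1.91 -0.11 4.2 0; 30 1.91 -0.11 4.35 0; 30 1.91 -0.11 4.45 0; 30 1.91 -0.11 4.48 0; 30 1.91 -0.11 4.5 0; 30 1.91 -0.11 4.5 0; 30 1.91 -0.11 4.5 0"
}}

```text
clock: 6.38
eef_pos: [0.3927, 0.2791, 0.0298]
tcp_rot: [[-0.0, 1.0, 0.001], [1.0, 0.0, 0.0], [0.0, 0.001, -1.0]]
contact_force: [-0.1, 0.5, -1.4]
width: 0.447
finger_force: 15.0
```

>>> {"method": "drive_tool", "body": {
  "motion": "30 -0.01 0 0.015 0; 30 -0.02 0 0.03 0; 30 -0.02 0 0.03 0; 30 -0.02 0 0.03 0"
}}

```text
clock: 6.88
eef_pos: [0.3925, 0.278, 0.0279]
tcp_rot: [[-0.0, 1.0, -0.0], [1.0, 0.0, -0.0], [-0.0, -0.0, -1.0]]
contact_force: [-0.5, -0.4, -1.6]
width: 0.442
finger_force: 15.0
```

>>> {"method": "drive_tool", "body": {
  "motion": "30 0 0 0.008 0; 30 0 0 0.015 0; 30 0 0 0.015 0; 30 0 0 0.015 0"
}}

```text
clock: 7.38
eef_pos: [0.3925, 0.278, 0.0274]
tcp_rot: [[-0.0, 1.0, -0.0], [1.0, 0.0, -0.0], [-0.0, -0.0, -1.0]]
contact_force: [-1.5, -0.4, 2.7]
width: 0.445
finger_force: 15.0
```

>>> {"method": "drive_tool", "body": {
  "motion": "50 0 0 0 0; 60 0 0 0 0; 80 0 0 0 0; 80 0 0 0 0; 80 0 0 -0.8 0; 80 0 0 -1.8 0; 80 0 0 -2.9 0; 80 0 0 -3.8 0; 80 -0.5 0.2 -4.5 0; 80 -1.5 0.6 -4.5 0; 80 -2.7 1.1 -4.5 0; 80 -3.9 1.6 -4.5 0; 80 -5.1 2.1 -4.5 0; 80 -6.3 2.6 -4.5 0; 80 -7.5 3.1 -4.5 0; 80 -8.7 3.6 -4.5 0; 80 -9.9 4 -4.5 0; 80 -11 4.1 -4.5 0; 80 -11.4 4.1 -4.5 0; 80 -11.4 4.1 -4.5 0"
}}

```text
clock: 9.88
eef_pos: [0.5971, -0.2931, 0.2516]
tcp_rot: [[0.002, 1.0, -0.001], [1.0, -0.002, 0.001], [0.001, -0.001, -1.0]]
contact_force: [0.4, 0.5, 0.3]
width: 0.853
finger_force: 0.0
```

Run:
```python
from h import *
np.set_printoptions(precision=4,suppress=True)
print(manip.state()['eef_pos'])
im,c=snap('wrist','w3')
h,s,v=cv2.split(cv2.cvtColor(im,cv2.COLOR_BGR2HSV))
m=((h<14)&(s>190)&(v>130)).astype(np.uint8); m[350:]=0
m=cv2.morphologyEx(m,cv2.MORPH_OPEN,np.ones((13,13)))
n,_,st,_=cv2.connectedComponentsWithStats(m); print(st)
print('case',rect(c,m,.07)[0])
cv2.imwrite('pics/w3c.png',cv2.resize(im[0:340,60:460],None,fx=1.75,fy=1.75,interpolation=2))
```

```text
[ 0.5971 -0.2931  0.2516]
[[     0      0    640    480 307200]]Traceback (most recent call last):
  File "<stdin>", line 9, in <module>
  File "h.py", line 23, in rect
    k=max(cs,key=cv2.contourArea)[:,0,:]
      ~~~^^^^^^^^^^^^^^^^^^^^^^^^
ValueError: max() iterable argument is empty
```

Run:
```python
from h import *
im=cv2.imread('pics/w3.png')
print(im[150,300:330:6],cv2.cvtColor(im,cv2.COLOR_BGR2HSV)[150,300:330:6])
cv2.imwrite('pics/w3c.png',cv2.resize(im[0:340,60:460],None,fx=1.75,fy=1.75,interpolation=2))
```

```text
[[ 61 123 215]
 [ 61 123 216]
 [ 62 123 217]
 [ 61 121 217]
 [ 59 121 216]] [[ 12 183 215]
 [ 12 183 216]
 [ 12 182 217]
 [ 12 183 217]
 [ 12 185 216]]
```

View pics/w3c.png

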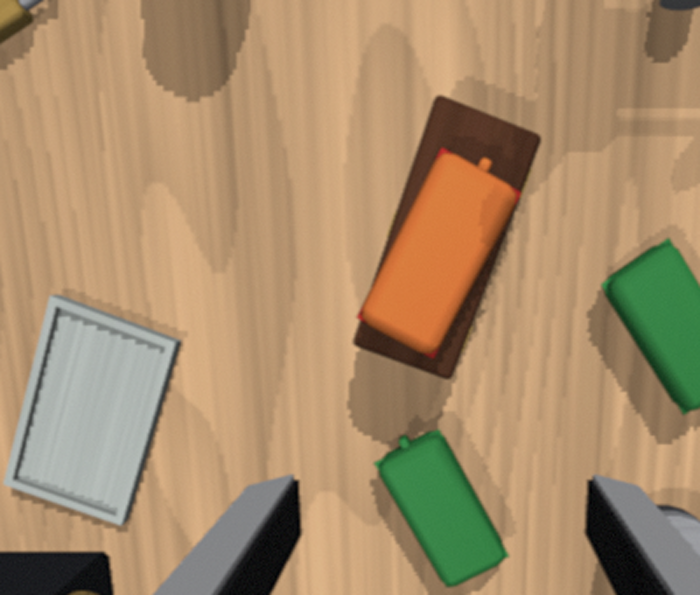

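Run:
```python
from h import *
im=cv2.imread('pics/w3.png'); c=cam('wrist')
h,s,v=cv2.split(cv2.cvtColor(im,cv2.COLOR_BGR2HSV))
m=((h<14)&(s>160)&(v>130)).astype(np.uint8); m[350:]=0
m=cv2.morphologyEx(m,cv2.MORPH_OPEN,np.ones((13,13)))
print('case',rect(c,m,.07)[0])
P=lambda L,z:cv2.minAreaRect((ray(c,np.array(L)/1.75+[60,0],z)[:,:2]*1000).astype(np.float32))
print('box',P([(437,95),(541,136),(449,379),(353,344)],.042),'tray',P([(54,294),(181,340),(123,526),(5,486)],.01), 'trayin',P([(62,308),(169,347),(118,514),(18,480)],.01))
d=(h>45)&(h<80)&(s>150); d[:200]=0; d[:,:250]=0; d[:,370:]=0
print('green',rect(c,d,.015)[0])
```

```text
case ((593.6744995117188, -221.4908905029297), (95.20590209960938, 43.697486877441406), 61.851924896240234)
box ((596.86328125, -216.65151977539062), (137.50311279296875, 57.83222198486328), 69.6719970703125) tray ((376.67041015625, -319.45892333984375), (131.6224365234375, 78.38451385498047), 68.36670684814453) trayin ((377.2840270996094, -319.5707702636719), (117.580322265625, 66.33004760742188), 68.5379409790039)
green ((594.7547607421875, -378.5770263671875), (45.000465393066406, 102.6977767944336), 28.046857833862305)
```

>>> {"method": "drive_tool", "body": {
  "motion": "80 0.5 -0.07 0.3 1; 80 1 -0.07 0.8 2.2; 80 1.42 -0.07 1.6 3.4; 80 1.42 -0.07 2.4 4.4; 80 1.42 -0.07 3 4.69; 80 1.42 -0.07 3.5 4.69; 80 1.42 -0.07 3.8 4.69; 80 1.42 -0.07 3.8 4.69; 80 1.42 -0.07 3.8 4.69"
}}

```text
clock: 11.05
eef_pos: [0.5948, -0.221, 0.0636]
tcp_rot: [[0.471, 0.882, 0.002], [0.882, -0.471, -0.001], [-0.0, 0.002, -1.0]]
contact_force: [0.3, 0.0, 0.1]
width: 0.85
finger_force: 0.0
```

>>> {"method": "drive_tool", "body": {
  "motion": "80 0 0 0.1 0; 80 0 0 0.18 0; 80 0 0 0.18 0; 60 0 0 0.18 0; 35 0 0 0.18 0; 35 0 0 0.18 0; 35 0 0 0.18 0; 35 0 0 0.18 0; 35 0 0 0.18 0",
  "newtons": 20
}}

```text
clock: 12.18
eef_pos: [0.5941, -0.2211, 0.0533]
tcp_rot: [[0.472, 0.882, 0.0], [0.882, -0.472, -0.0], [-0.0, 0.0, -1.0]]
contact_force: [-0.2, -0.5, 0.3]
width: 0.484
finger_force: 20.0
```

>>> {"method": "drive_tool", "body": {
  "motion": "60 0 0 0 0; 60 0 0 -0.05 0; 60 0 0 -0.09 0; 60 0 0 -0.09 0; 35 0 0 -0.09 0; 35 0 0 -0.09 0; 35 0 0 -0.09 0; 35 0 0 -0.09 0"
}}

```text
clock: 13.18
eef_pos: [0.594, -0.221, 0.0577]
tcp_rot: [[0.472, 0.882, -0.0], [0.882, -0.472, 0.0], [0.0, -0.0, -1.0]]
contact_force: [0.1, -0.6, -0.7]
width: 0.488
finger_force: 20.0
```

>>> {"method": "drive_tool", "body": {
  "motion": "35 0 0 -0.4 0; 35 0 0 -1.2 0; 35 -0.3 -0.2 -1.8 0; 35 -0.9 -0.7 -2 -0.3; 35 -1.6 -1.2 -2 -0.6; 35 -2.3 -1.8 -2 -0.9; 35 -3 -2.3 -2 -1.1; 35 -3.5 -2.7 -2 -1.1; 35 -3.79 -2.9 -2 -1.1; 35 -3.79 -2.9 -2 -1.1; 35 -3.79 -2.9 -2 -1.1"
}}

```text
clock: 14.55
eef_pos: [0.3775, -0.3196, 0.158]
tcp_rot: [[0.367, 0.93, 0.001], [0.93, -0.367, -0.0], [0.0, 0.001, -1.0]]
contact_force: [0.6, 0.5, -0.9]
width: 0.488
finger_force: 20.0
```

Run:
```python
from h import *
print(manip.state()['eef_pos'])
im,c=snap('wrist','w4'); im2,c2=snap('scene','s4')
a=im[60:480]; b=cv2.resize(im2[130:270,230:390],(480,420),interpolation=2)
cv2.imwrite('pics/v4.png',cv2.resize(np.hstack([a[:, 100:520],b]),(800,373)))
```

```text
[ 0.37754078 -0.31955808  0.15804817]
```

View pics/v4.png

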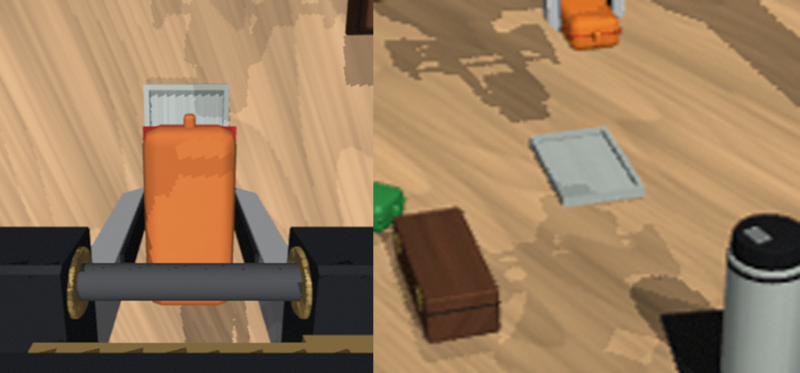

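Run:
```python
from h import *
np.set_printoptions(precision=4,suppress=True)
im=cv2.imread('pics/w4.png'); st=manip.state(); c=cam('wrist')
h,s,v=cv2.split(cv2.cvtColor(im,cv2.COLOR_BGR2HSV))
t=((s<60)&(v>70)).astype(np.uint8)
for r in (160,175,190):
    xs=np.nonzero(t[r,230:400])[0]+230; 
    P=ray(c,[(xs[0],r),(xs[-1]+1,r)],.01); print(r,xs[0],xs[-1],(P-st['eef_pos'])@st['tcp_rot'])
ys=np.nonzero(t[100:200,312])[0]+100; print((ray(c,(312,ys[0]),.01)-st['eef_pos'])@st['tcp_rot'])
o=(h<14)&(s>160)&(v>130)
for r in (240,270):
    xs=np.nonzero(o[r])[0];P=ray(c,[(xs[0],r),(xs[-1]+1,r)],.158-.0157+.03); print(r,(P-st['eef_pos'])@st['tcp_rot'])
```

```text
160 261 357 [[ 0.0573 -0.0427  0.1478]
 [ 0.0573  0.0353  0.1478]]
175 262 357 [[ 0.0454 -0.0423  0.1478]
 [ 0.0454  0.0356  0.1478]]
190 262 357 [[ 0.0333 -0.0426  0.1478]
 [ 0.0332  0.0359  0.1478]]
[[ 0.0612 -0.0017  0.1478]]
240 [[ 0.0309 -0.0227 -0.0145]
 [ 0.0309  0.0195 -0.0145]]
270 [[ 0.0179 -0.0223 -0.0145]
 [ 0.0178  0.0199 -0.0145]]
```

>>> {"method": "drive_tool", "body": {
  "motion": "35 -0.04 -0.04 0.6 0; 35 -0.04 -0.04 1.4 0; 35 -0.04 -0.04 2.1 0; 35 -0.04 -0.04 2.4 0; 35 -0.04 -0.04 2.55 0; 35 -0.04 -0.04 2.63 0; 35 -0.04 -0.04 2.67 0; 35 -0.04 -0.04 2.7 0; 35 -0.04 -0.04 2.7 0; 35 -0.04 -0.04 2.7 0"
}}

```text
clock: 15.9
eef_pos: [0.3743, -0.321, 0.023]
tcp_rot: [[0.367, 0.93, 0.0], [0.93, -0.367, -0.0], [-0.0, 0.0, -1.0]]
contact_force: [0.1, -0.5, -0.0]
width: 0.485
finger_force: 20.0
```

>>> {"method": "drive_tool", "body": {
  "motion": "35 0 0 0.02 0; 35 0 0 0.035 0; 35 0 0 0.045 0; 35 0 0 0.045 0; 35 0 0 0.045 0"
}}

```text
clock: 16.52
eef_pos: [0.3742, -0.3208, 0.0206]
tcp_rot: [[0.367, 0.93, -0.0], [0.93, -0.367, 0.0], [0.0, -0.0, -1.0]]
contact_force: [-1.4, 0.5, 3.6]
width: 0.485
finger_force: 20.0
```

>>> {"method": "drive_tool", "body": {
  "motion": "55 0 0 0 0; 70 0 0 0 0; 70 0 0 0 0; 70 0 0 -0.6 0; 70 0 0 -1.6 0; 70 0 0 -2.7 0; 70 0 0 -3.7 0; 70 0.5 0 -4.5 -0.5; 70 1.4 0 -4.6 -1.5; 70 2.5 0 -4.6 -2.5; 70 3.6 0 -4.6 -3.59; 70 4.7 0.05 -4.6 -3.59; 70 5.4 0.05 -4.6 -3.59; 70 5.6 0.05 -4.6 -3.59; 70 5.6 0.05 -4.6 -3.59; 70 5.6 0.05 -4.6 -3.59"
}}

```text
clock: 18.52
eef_pos: [0.4791, -0.0624, 0.2504]
tcp_rot: [[0.001, 1.0, -0.0], [1.0, -0.001, -0.0], [-0.0, -0.0, -1.0]]
contact_force: [0.6, 1.2, 0.3]
width: 0.745
finger_force: 0.0
```

Run:
```python
from h import *
im,c=snap('wrist','w5'); print(manip.state()['eef_pos']); im2,c2=snap('scene','s5')
b=cv2.resize(im2[130:270,230:390],(548,480),interpolation=2)
cv2.imwrite('pics/v5.png',cv2.resize(np.hstack([im,b]),(800,323)))
```

```text
[ 0.47905901 -0.06241057  0.25040032]
```

View pics/v5.png

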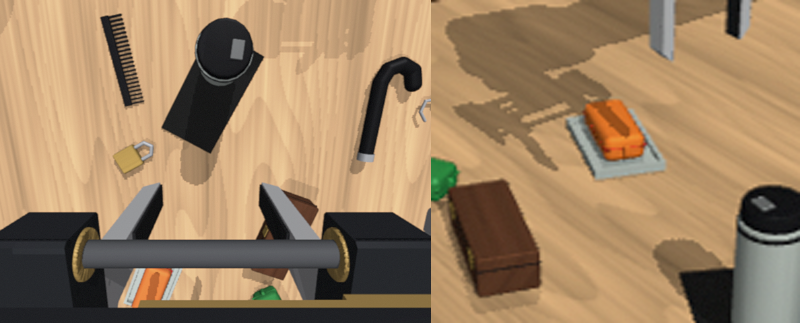

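Case sits flat in the tray (scene crop 613,130); the mug's lid in the wrist picture is at about (336,70).

Run:
```python
from h import *
from scipy.optimize import least_squares
im=cv2.imread('pics/w5.png'); c=cam('wrist')
v=im.max(2); m=(v<60).astype(np.uint8); m[:,:270]=0;m[:,420:]=0;m[250:]=0
k=max(cv2.findContours(m,0,cv2.CHAIN_APPROX_NONE)[0],key=len)[:,0,:]
for lim in (60,70,80):
  q=k[k[:,1]<lim]; P=ray(c,q,.152)[:,:2]
  f=lambda p:np.hypot(*(P-p[:2]).T)-p[2]
  r=least_squares(f,[.49,.05,.027]); print(lim,len(q),r.x,np.abs(r.fun).max())
h=cv2.cvtColor(im,cv2.COLOR_BGR2HSV)
S=cam('side');print(ray(S,[(341,221)],.15))
```

```text
60 96 [0.49165502 0.05272511 0.02592333] 0.0006868902151754668
70 116 [0.49165838 0.05256657 0.02605491] 0.0006465876068130309
80 142 [0.49190212 0.05152458 0.02684878] 0.004472331589795115
[[0.48999316 0.05126276 0.15      ]]
```

>>> {"method": "drive_tool", "body": {
  "motion": "94 0.6 0.1 0 0; 94 1.5 0.2 0 0; 94 2.2 0.25 0.1 0; 94 2.3 0.25 0.3 0; 94 2.3 0.25 1 0; 94 2.3 0.25 1.8 0; 94 2.3 0.25 2.6 0; 94 2.3 0.25 3.1 0; 94 2.3 0.25 3.15 0; 75 2.3 0.25 3.15 0; 50 2.3 0.25 3.15 0; 50 2.3 0.25 3.15 0; 50 2.3 0.25 3.15 0; 50 2.3 0.25 3.15 0; 50 2.3 0.25 3.15 0",
  "newtons": 25
}}

```text
clock: 20.5
eef_pos: [0.4924, 0.0537, 0.0936]
tcp_rot: [[-0.0, 1.0, 0.001], [1.0, 0.0, -0.0], [-0.0, 0.001, -1.0]]
contact_force: [0.2, -0.3, 3.7]
width: 0.636
finger_force: 25.0
```

>>> {"method": "drive_tool", "body": {
  "motion": "50 0 0 -0.3 0; 50 0 0 -0.8 0; 50 0.3 0.2 -1 0; 50 0.9 0.5 -1 0; 50 1.6 0.9 -1 0; 50 2.3 1.3 -1 0; 50 3 1.7 -1 0; 50 3.5 1.95 -1 0; 50 3.62 2 -1 0; 50 3.62 2 -1 0; 50 3.62 2 -0.7 0; 50 3.62 2 -0.4 0; 50 3.62 2 -0.2 0; 50 3.62 2 -0.1 0; 50 3.62 2 -0.06 0; 50 3.62 2 -0.06 0; 50 3.62 2 -0.06 0"
}}

```text
clock: 22.62
eef_pos: [0.5922, 0.2348, 0.0965]
tcp_rot: [[-0.0, 1.0, 0.001], [1.0, 0.0, 0.0], [0.0, 0.001, -1.0]]
contact_force: [-0.2, 0.8, -2.2]
width: 0.636
finger_force: 25.0
```

>>> {"method": "drive_tool", "body": {
  "motion": "50 -0.01 0.01 0.02 0; 50 -0.01 0.01 0.035 0; 50 -0.01 0.01 0.045 0; 50 -0.01 0.01 0.045 0; 50 -0.01 0.01 0.045 0"
}}

```text
clock: 23.25
eef_pos: [0.5926, 0.2343, 0.0946]
tcp_rot: [[-0.0, 1.0, 0.001], [1.0, 0.0, 0.0], [0.0, 0.001, -1.0]]
contact_force: [-2.2, -1.1, 5.7]
width: 0.633
finger_force: 25.0
```

>>> {"method": "drive_tool", "body": {
  "motion": "70 0 0 0 0; 90 0 0 0 0; 90 0 0 0 0; 90 0 0 0 0; 90 0 0 -0.6 0; 90 0 0 -1.6 0; 90 0 0 -2.6 0; 90 0 0 -3.2 0; 90 -0.3 -0.1 -3.3 0; 90 -1.2 -0.4 -3.3 0; 90 -2.3 -0.9 -3.3 0; 90 -3.4 -1.3 -3.3 0; 90 -4.5 -1.7 -3.3 0; 90 -5.5 -2.1 -3.3 0; 90 -6.2 -2.2 -3.3 0; 90 -6.3 -2.2 -3.3 0; 90 -6.3 -2.2 -3.3 0; 90 -6.3 -2.2 -3.3 0"
}}

```text
clock: 25.5
eef_pos: [0.4822, -0.0798, 0.2581]
tcp_rot: [[-0.001, 1.0, -0.001], [1.0, 0.001, 0.001], [0.001, -0.001, -1.0]]
contact_force: [0.1, 0.2, 0.6]
width: 0.957
finger_force: 0.0
```

Run:
```python
from h import *
im,c=snap('wrist','w6'); print(manip.state()['eef_pos']); im2,c2=snap('side','s6')
v=im.max(2); m=(v<60).astype(np.uint8); m[:,:215]=0;m[:,420:]=0;m[250:]=0
m=cv2.morphologyEx(m,cv2.MORPH_OPEN,np.ones((5,5)))
print('mat',rect(c,m,.004)[0], m.sum())
h,s,v=cv2.split(cv2.cvtColor(im2,cv2.COLOR_BGR2HSV))
cv2.imwrite('pics/v6.png',cv2.resize(np.hstack([im,im2]),(800,300)))
```

```text
[ 0.48233391 -0.0797508   0.25831148]
mat ((478.8009338378906, 13.740852355957031), (167.86492919921875, 87.71942138671875), 61.296695709228516) 13982
```

View pics/v6.png

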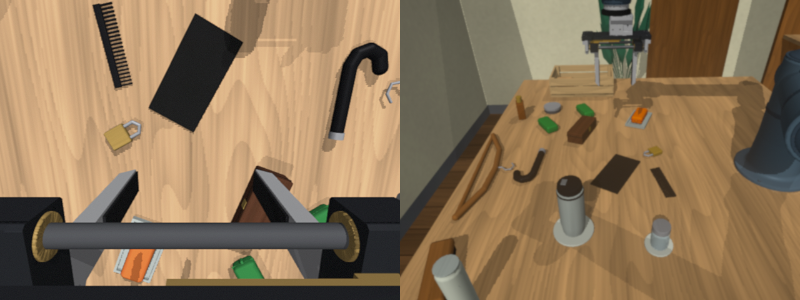

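Mug and jar stand on their coasters (side half: 570,205 and 660,235), the mat is free, and the box is untouched.

>>> {"method": "drive_tool", "body": {
  "motion": "90 -0.7 0.4 0 0; 90 -1.5 0.8 0 0; 90 -2.3 1.3 0 0; 90 -3.2 1.8 0 0; 90 -4 2.2 0 0; 90 -4.4 2.3 0 0; 90 -4.4 2.3 0 0; 90 -4.4 2.3 0 0"
}}

```text
clock: 26.6
eef_pos: [0.5971, -0.2994, 0.2588]
tcp_rot: [[-0.001, 1.0, -0.0], [1.0, 0.001, 0.0], [0.0, -0.0, -1.0]]
contact_force: [0.4, 0.1, 0.5]
width: 0.959
finger_force: 0.0
```

Run:
```python
from h import *
im,c=snap('wrist','w7'); print(manip.state()['eef_pos'])
h,s,v=cv2.split(cv2.cvtColor(im,cv2.COLOR_BGR2HSV))
m=((v<105)&(s>100)&((h<16)|(h>170))).astype(np.uint8); m[:30]=0;m[280:]=0;m[:,:200]=0;m[:,400:]=0
m=cv2.morphologyEx(m,cv2.MORPH_OPEN,np.ones((7,7)))
print(rect(c,m,.042)[0],m.sum())
o=im.copy(); o[m>0]=(255,0,0); cv2.imwrite('pics/w7c.png',np.hstack([im[0:300,180:420],o[0:300,180:420]]))
```

```text
[ 0.59712504 -0.2993169   0.25897561]
((596.913818359375, -218.85397338867188), (138.23422241210938, 59.22694396972656), 69.64170837402344) 9066
```

View pics/w7c.png

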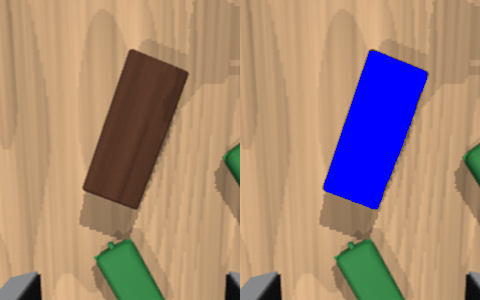

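>>> {"method": "drive_tool", "body": {
  "motion": "80 0.5 0 0.3 1; 80 1 0 0.9 2; 80 1.5 0 1.6 3; 80 1.62 0 2.3 3.4; 80 1.62 0 3 3.4; 80 1.62 0 3.7 3.4; 80 1.62 0 4.3 3.4; 80 1.62 0 4.7 3.4; 80 1.62 0 4.84 3.4; 80 1.62 0 4.84 3.4; 80 1.62 0 4.84 3.4; 65 1.62 0 4.84 3.4; 50 1.62 0 4.84 3.4; 50 1.62 0 4.84 3.4; 50 1.62 0 4.84 3.4; 50 1.62 0 4.84 3.4; 50 1.62 0 4.84 3.4",
  "newtons": 35
}}

```text
clock: 28.78
eef_pos: [0.5974, -0.2199, 0.0171]
tcp_rot: [[0.349, 0.937, -0.0], [0.937, -0.349, -0.0], [-0.0, -0.0, -1.0]]
contact_force: [-2.8, -0.5, 6.2]
width: 0.641
finger_force: 35.0
```

>>> {"method": "drive_tool", "body": {
  "motion": "50 0 0 -0.3 0; 50 0 0 -0.8 0; 50 0.2 -0.2 -1.2 0; 50 0.6 -0.7 -1.2 0.3; 50 1.2 -1.3 -1.2 0.6; 50 1.8 -2 -1.2 1; 50 2.4 -2.6 -1.2 1.3; 50 3 -3.3 -1.2 1.38; 50 3.4 -3.7 -1.2 1.38; 50 3.53 -3.84 -1.2 1.38; 50 3.53 -3.84 -1.2 1.38; 50 3.53 -3.84 -1.2 1.38"
}}

```text
clock: 30.28
eef_pos: [0.4796, 0.0117, 0.077]
tcp_rot: [[0.481, 0.877, 0.001], [0.877, -0.481, -0.0], [0.0, 0.001, -1.0]]
contact_force: [0.9, -0.8, -2.6]
width: 0.637
finger_force: 35.0
```

Run:
```python
from h import *
st=manip.state(); print(st['eef_pos'],st['tcp_rot'][:,0],st['width'])
im,c=snap('wrist','w8'); cv2.imwrite('pics/w8c.png',im[:,120:520])
```

```text
[0.47962039 0.01167756 0.07698256] [4.80713262e-01 8.76877845e-01 6.21555512e-05] 0.636992796104037
```

View pics/w8c.png

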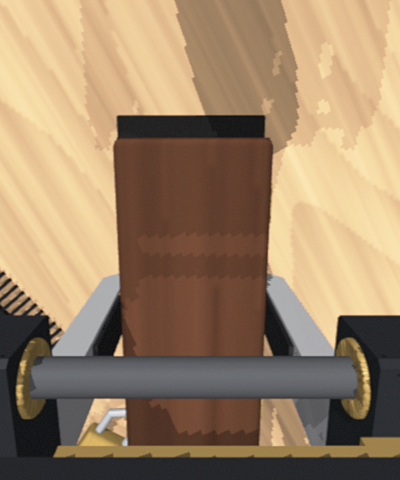

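Run:
```python
from h import *
np.set_printoptions(precision=4,suppress=True)
st=manip.state(); c=cam('wrist')
f=lambda uv,z:(ray(c,uv,z)-st['eef_pos'])@st['tcp_rot']
print(f([(237.5,116),(385,116)],.004)); print(f([(235.5,139),(391,139)],.102))
```

```text
[[ 0.0857 -0.0462  0.0729]
 [ 0.0857  0.0421  0.0729]]
[[ 0.071  -0.0293 -0.0251]
 [ 0.071   0.027  -0.0251]]
```

>>> {"method": "drive_tool", "body": {
  "motion": "50 0 -0.02 0.3 0; 50 0 -0.02 0.7 0; 50 0 -0.02 0.95 0; 50 0 -0.02 1.04 0; 50 0 -0.02 1.08 0; 50 0 -0.02 1.09 0; 50 0 -0.02 1.11 0; 50 0 -0.02 1.115 0; 50 0 -0.02 1.115 0; 50 0 -0.02 1.115 0"
}}

```text
clock: 31.58
eef_pos: [0.4781, 0.013, 0.0211]
tcp_rot: [[0.48, 0.877, 0.0], [0.877, -0.48, -0.0], [0.0, 0.0, -1.0]]
contact_force: [0.3, -0.2, -2.0]
width: 0.635
finger_force: 35.0
```

>>> {"method": "drive_tool", "body": {
  "motion": "50 0 0 0.01 0; 50 0 0 0.02 0; 50 0 0 0.02 0; 50 0 0 0.02 0"
}}

```text
clock: 32.08
eef_pos: [0.4782, 0.013, 0.0211]
tcp_rot: [[0.48, 0.877, -0.001], [0.877, -0.48, -0.0], [-0.0, -0.001, -1.0]]
contact_force: [-5.8, 1.1, 9.4]
width: 0.637
finger_force: 35.0
```

Seated. Now release, lift and back away.

>>> {"method": "drive_tool", "body": {
  "motion": "65 0 0 0 0; 80 0 0 0 0; 80 0 0 0 0; 80 0 0 0 0; 80 0 0 -0.6 0; 80 0 0 -1.6 0; 80 0 0 -2.8 0; 80 0 0 -4 0; 80 -0.5 0 -5 0; 80 -1.2 0 -5 0; 80 -1.8 0 -5 0; 80 -1.8 0 -5 0; 80 -1.8 0 -5 0"
}}

```text
clock: 33.7
eef_pos: [0.435, -0.0655, 0.2698]
tcp_rot: [[0.48, 0.877, -0.0], [0.877, -0.48, 0.0], [0.0, -0.0, -1.0]]
contact_force: [-0.0, -0.5, -0.0]
width: 0.851
finger_force: 0.0
```

Run:
```python
from h import *
im,c=snap('wrist','w9'); im2,c2=snap('side','s9')
v=im.max(2); h,s,vv=cv2.split(cv2.cvtColor(im,cv2.COLOR_BGR2HSV))
m=((vv<110)&(s>100)&((h<16)|(h>170))).astype(np.uint8); m[290:]=0
m=cv2.morphologyEx(m,cv2.MORPH_OPEN,np.ones((9,9)))
print('box',rect(c,m,.046)[0])
cv2.imwrite('pics/v9.png',np.hstack([cv2.resize(im[:300],(400,188)),np.zeros((188,0,3),np.uint8)]))
b=im2[150:450,150:470]
cv2.imwrite('pics/v9.png',cv2.resize(np.hstack([im[:300,100:540],b]),(800,316)))
```

```text
box ((478.0434875488281, 14.494384765625), (138.6873321533203, 59.716495513916016), 61.43033218383789)
```

View pics/v9.png

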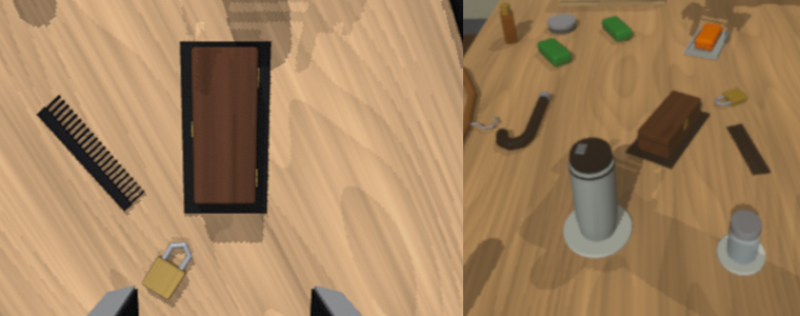

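The box lies straight in the middle of the mat (225,125). The mug (597,230), jar (742,255) and case (709,38) are in place, and the umbrella handle has not moved.

```bash
python3 -c "
from bench import manip
print(manip.sign_off())"
```

```text
the job is handed in; nothing more can be done
None
```

I finished the job and handed it in at about 34 s on the robot's clock: the last pictures show the jar, case, mug and box each in its own place, and I never touched the umbrella handle; the sign-off gave no verdict.

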